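# Hold a bread roll over the loaf pan with tongs

## Task

Pick up the kitchen tongs by their blue grips, close them on the bread roll that stands on the lime turntable, and hold the roll up over the aluminium loaf pan so that I can glaze it and the drips fall in the pan. The whole roll should be over the pan's opening and at least 5 cm above its rim, held by the tongs alone (do not touch the roll with the gripper, do not drop it). Finish while still holding it there, and leave the pan, cake tin, wooden spoon and ramekin where they stand.

Things in the scene. Friction and masses are not known exactly. Their poses are not given: they have to be found in the camera images.
- tongs: Sprung steel kitchen tongs, 130 g, flat on the counter, opening sideways. Origin: underside level, centre line, midway along the blue grips (near the balance point); x runs to the jaws, z up. The round head (34 mm across, 48 mm tall) is 87 to 121 mm behind the origin, then a hanging ring to 148 mm; jaw tips 136 mm ahead. Both arms move alike: pressing the grips together in y closes the jaws.
- grips (a point): Centre between the two blue grips of the tongs: above the tongs' origin, 36 mm over the underside. The grips are 66 mm long (tongs x -33 to +33 mm) and 26 mm tall (23 to 49 mm above the underside, free below), their outer faces upright, 58 mm apart here when sprung open; each then splays 0.11 rad from the tongs' x.
- jaws (a point): Middle of the space between the jaws, 110 mm ahead of the tongs' origin, 17 mm above the underside. Jaws: upright plates, 0 to 34 mm above the underside, 53 mm long, ends bent 6 mm inward to cup the item. Gap between their middles 90 mm at rest (78 mm between bent ends); it falls 2.1 mm for each mm the grips are pressed together.
- tongs_left (a joint): Angle of the left tong arm, rad (the right moves alike): 0 = sprung fully open, grows as the grips are pressed, limit 0.20. At 0.11 the arms are parallel, the grips 36 mm wide, and the jaws just hold the roll. The spring pushes each grip out with about 3 N at 0, 4.5 N at 0.03, 8.5 N at 0.11. Squeezed to 52 mm grip width the tongs can be carried with the jaws still about 77 mm open.
- roll: Small round golden-brown bread roll, 47 mm in diameter, 42 mm tall, 45 g, standing on the turntable. Origin: centre of its underside, z up.
- turntable: Lime green plastic cake turntable, 220 mm in diameter, its flat top 45 mm above the counter; the base is fixed, the top turns freely with some friction. Origin: on its axis at counter level. It stands to the left or to the right of the tongs.
- pan: Open aluminium loaf pan, 220 mm long (its x) by 120 mm wide (its y) by 60 mm tall, walls 3 mm, small lips at both ends, 0.3 kg, loose, on the side of the tongs away from the turntable. Origin: centre of its underside; rim at 60 mm.
- cake_tin: Round white enamel cake tin, 180 mm across, 65 mm tall, beyond the tongs; to be left alone. Origin: centre of its underside.
- spoon: Wooden spoon, 260 mm long, lying crosswise on the robot's side of the work; to be left alone. Origin near its middle at the underside.
- ramekin: Small white ramekin, 80 mm across, 45 mm tall, on the robot's side of the work; to be left alone. Origin: centre of its underside.
Mind the look-alikes: they are no part of the job. Leave any turquoise look-alike of the roll alone.

How it is judged:
By the outcome, as a careful person would: the job done as asked, in the order asked, and still so for the second after the job is handed in, while the arm keeps its last pose, push and grip.
It also fails if it takes over 40 s, if anything falls off the work surface, if the arm or the gripper's body presses on something with over 40 N, if the wrist force passes 120 N, or if a joint passes its speed limit or range.

## Robot

A 6-joint arm with a two-finger parallel gripper is mounted at the origin on the work surface. World frame = base frame: x ahead of the robot, y to its left, z up, the work surface at z = 0. Lengths are in m, angles in rad, forces in N, time in s.
With the tool pointing down it reaches from about 0.25 to 0.725 m from the base axis. Payload 4 kg.
Tool frame: the origin (TCP) lies midway between the tips of the shut fingers; the grasp point (between the pads) lies bot.pinch_z behind it (bot.pinch_z is the distance from the TCP to the grasp point, in m); z points along the fingers, y is the direction in which the jaws open and shut (so a half turn about z gives the same grasp; the last joint's range is limited). The gripper opens to 85 mm and grips with 20 to 120 N. Pads are 22 mm wide; open, the fingers measure 114 mm over their backs; the gripper's body (76 mm by 85 mm) begins 54 mm behind the grasp point. The pads swing forward as they close: fully open they stand 13 mm farther back than shut.
Start: joints at [0, 0.241, 0.005, 1.335, 0, 1.571], TCP at [0.5, -0, 0.231] pointing down, gripper open.
Joint ranges: [-2.72, 2.72], [-1.05, 1.87], [-1.09, 1.28], [-1.99, 2.15], [-1.42, 1.44], [-3.14, 3.14]. Speed limits (rad/s): [2.79, 2.79, 3.14, 3.14, 3.14, 3.14].

## Interface

Orientations are given as a unit quaternion [x, y, z, w].
In Python, from workcell import bot gives the robot as it stands. The module is installed in compiled form; this text tells all that it offers.
- The arm moves only by the tool move_arm, never from a script. Its argument "series" is a list that holds one entry, the list of rows, each a list of 7 numbers: the shift along the world's x, y, z in cm, then the turn, a rotation vector about the world's x, y, z in degrees, then the opening, from 0 (shut) to 1 (fully open). A call has exactly 5 rows; each row shifts and turns the pose as measured when the row begins; what a row does not reach is not made up. A row lasts 1/10 s, in which the tool goes at most 50 mm and 8.59 degrees, less where a joint would pass 70% of its speed; a pose out of reach is approached as far as the arm can. A call with a gripper value outside its range is refused whole. The fingers move at their own pace and stop on an object; the grip force is fixed at half the most. Time passes only in rows, so rows that do not move let the fingers close, or fill a call up. It gives the time, the measured TCP pose, the force and the opening at its end, in the units of the state.
- bot.get_obs(): the state, without advancing time (a new reading comes with each control period).
- bot.camera(name): name is "scene" or "side" or "wrist"; returns (picture, depth): 480x640x3 uint8, red, green, blue; 480x640 float32, m along the optical axis (not along the pixel's ray), 0 where there is no reading.
- bot.camera_info(name): a dict with "vfov" (degrees; the focal length in pixels is half the picture's height over the tangent of half this angle, whatever the lens; pixels are square), "cx", "cy" (the principal point, pixels), "cam_to_world" (4x4, takes a point from camera to world coordinates); the wrist camera has in their place "tool_from_camera" (4x4, takes a point from camera to tool coordinates, whose origin is the TCP and whose axes are the flange's). Camera axes: x right, y down, z forward; pixel columns grow to the right and rows downward; lengths in m; the calibration is good to about 2 mm. A picture is of the moment at which its call begins: read the wrist's pose just before it. camera_info takes no time and is no camera call.
- bot.job_done(): hands the job in, once; it reports no verdict.
Trained networks look in the newest picture that a camera, given by its name, has taken for a name from the list of things; names that differ only in an ending like _2 or _b are one class to them, and where a whole thing is asked for, a point or a joint stands for the part that bears it (a point fixed in the world has none). Each returns a list of dicts, best first, with "confidence" (0 to 1); they miss things now and then, are a little off and sometimes report something else, mostly with a low value. They report only what shows in the picture. A call takes as long as a camera call. They do not tell look-alikes from the thing itself.
- bot.find_in(camera, target): "at" ([x, y, z] in m, in world coordinates, good to about 4 mm: the middle of the surface that is visible of it).
The state is a dict: "clock": time; "joint_pos": joint angles; "joint_vel": joint speeds; "tau": joint torques, N m; "eef_pos": TCP position; "tool_rot": TCP orientation; "ft_force": force on the tool from outside, world axes, zero at the start; "ft_torque": the same for the moment, N m; "grip_width": finger opening in m.
Only numpy, scipy, OpenCV 4.12 (cv2) and the standard library are available. Lean on these libraries where they do the work, as an engineer would, in place of code of your own. Each camera call takes 0.05 s, during which the arm holds its last target.

## Working session

There is one attempt and no reset: what is moved stays moved. The work goes in short steps, Python scripts to look and compute and a tool call to move; the robot and the scene stay as the last step left them, time stands still between calls to the robot, and variables do not carry over. Pictures are saved under pics/ and viewed, and the job is handed in when it is done.

Besides the shell and the picture viewer there is one more tool, called after "Request:" as name(argument=value, ...), one argument or row to a line, values as JSON. move_arm: Moves the arm, as the interface text tells. Its arguments: {"type":"object","properties":{"series":{"type":"array","items":{"type":"array","items":{"type":"array","items":{"type":"number"}}}}},"required":["series"]}

```bash
mkdir -p pics; ls; cat > h.py <<'E'
import numpy as np, cv2, json
from workcell import bot
from scipy.spatial.transform import Rotation as R
def cam(name):
    o=bot.get_obs(); p,d=bot.camera(name); i=bot.camera_info(name)
    if name=="wrist":
        T=np.eye(4);T[:3,:3]=R.from_quat(o["tool_rot"]).as_matrix();T[:3,3]=o["eef_pos"]
        T=T@np.array(i["tool_from_camera"])
    else: T=np.array(i["cam_to_world"])
    f=240/np.tan(np.radians(i["vfov"])/2)
    v,u=np.mgrid[0:480,0:640]
    P=np.stack([(u-i["cx"])/f*d,(v-i["cy"])/f*d,d],-1)@T[:3,:3].T+T[:3,3]
    P[d==0]=np.nan
    return p,d,P,T,f,i
def save(n,p): cv2.imwrite("pics/"+n+".png",cv2.cvtColor(p,cv2.COLOR_RGB2BGR))
E
python3 - <<'E'
from h import *
o=bot.get_obs(); print({k:np.round(v,3).tolist() for k,v in o.items()}); print(bot.pinch_z)
for n in ("scene","side","wrist"):
    p,d,P,T,f,i=cam(n); save(n+"0",p); np.savez(n+"0.npz",p=p,P=P)
    print(n,np.round(T,3).tolist(),round(f,1),i["cx"],i["cy"])
    for t in ("tongs","grips","jaws","roll","turntable","pan","cake_tin","spoon","ramekin"):
        if n!="scene" and t not in("grips","jaws","roll","pan"): continue
        print(t,[(np.round(x["at"],3).tolist(),round(x["confidence"],2)) for x in bot.find_in(n,t)])
print(bot.get_obs()["clock"])
E
```

```text
pics
{'clock': 0.0, 'joint_pos': [-0.0, 0.241, 0.004, 1.335, 0.0, 1.571], 'joint_vel': [0.001, 0.002, -0.001, -0.002, 0.0, 0.0], 'tau': [0.001, -37.232, 25.241, 0.017, 0.0, 0.0], 'eef_pos': [0.499, -0.0, 0.23], 'tool_rot': [0.707, 0.707, -0.001, -0.001], 'ft_force': [-0.524, -0.036, -0.619], 'ft_torque': [0.002, -0.026, 0.008], 'grip_width': 0.086}
0.0187
scene [[0.824, 0.36, -0.438, 1.096], [0.567, -0.533, 0.628, -0.695], [-0.007, -0.766, -0.643, 0.889], [0.0, 0.0, 0.0, 1.0]] 548.2 319.5717317893273 245.51515897721325
tongs [([0.512, 0.031, 0.031], 0.94)]
grips [([0.504, 0.031, 0.038], 0.55)]
jaws [([0.506, 0.034, 0.034], 0.66)]
roll [([0.796, -0.03, 0.007], 0.72), ([0.328, 0.392, 0.028], 0.71), ([0.472, 0.284, 0.074], 0.5)]
turntable [([0.553, 0.264, 0.041], 0.78), ([0.561, -0.253, 0.017], 0.44)]
pan [([0.555, -0.255, 0.017], 0.95)]
cake_tin [([0.796, -0.028, 0.01], 0.63)]
spoon [([0.307, -0.278, 0.011], 0.7), ([0.47, 0.283, 0.075], 0.16)]
ramekin [([0.293, 0.243, 0.027], 0.8)]
side [[-0.869, -0.291, 0.4, -0.01], [-0.495, 0.483, -0.722, 1.138], [0.017, -0.825, -0.564, 0.857], [0.0, 0.0, 0.0, 1.0]] 603.4 313.1691073773564 230.63284019776043
grips [([0.495, 0.046, 0.029], 0.74)]
jaws [([0.494, 0.048, 0.037], 0.95)]
roll [([0.453, 0.306, 0.077], 0.92), ([0.542, 0.519, 0.031], 0.89), ([0.313, 0.417, 0.023], 0.7), ([0.386, 0.55, 0.034], 0.67)]
pan [([0.564, -0.248, 0.032], 0.55)]
wrist [[1.0, -0.001, 0.0, 0.5], [-0.001, -0.947, -0.323, 0.081], [0.001, 0.323, -0.947, 0.373], [0.0, 0.0, 0.0, 1.0]] 409.2 313.4180642166305 238.77153334406057
grips [([0.468, 0.024, 0.049], 0.34)]
jaws [([0.47, 0.025, 0.042], 0.78)]
roll []
pan [([0.549, -0.215, 0.013], 0.84)]
1.0
```

View pics/scene0.png

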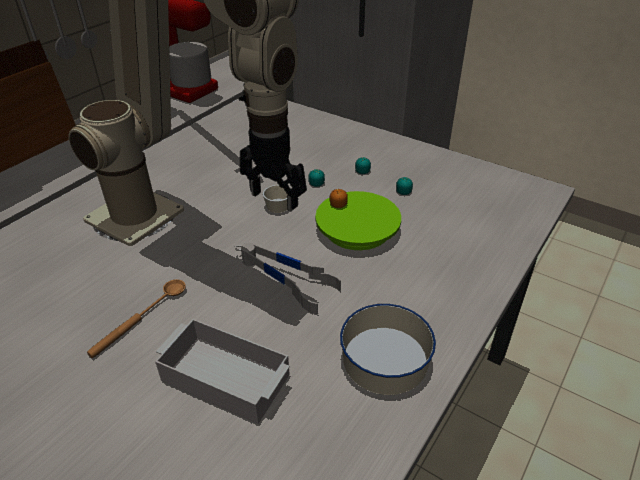

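View pics/side0.png

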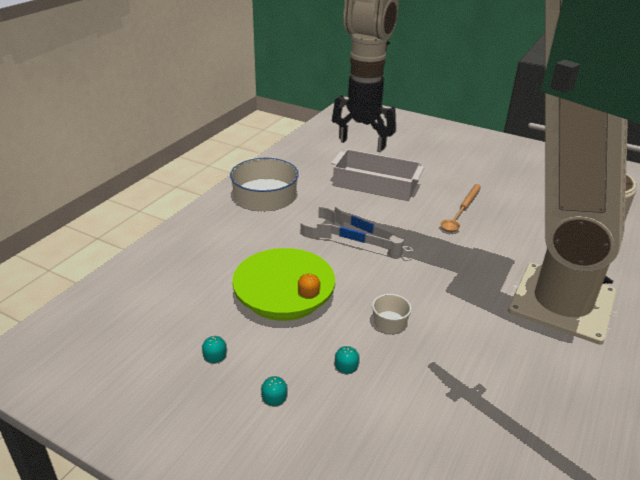

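View pics/wrist0.png

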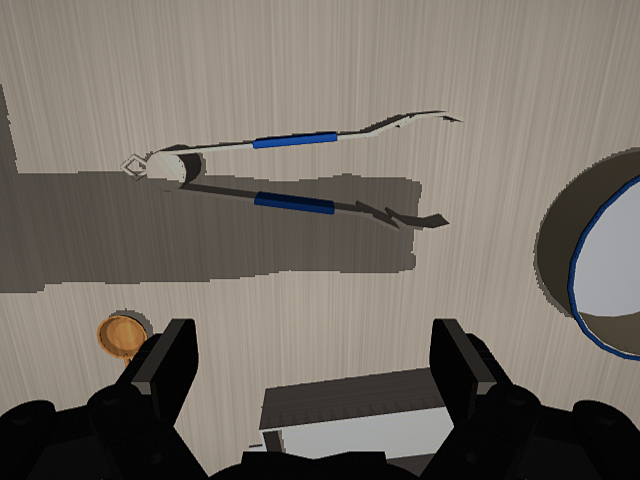

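The scene view shows the orange-brown roll at (338,198) on the lime turntable. Turquoise look-alikes are at (317,177), (363,165) and (404,186). The tongs lie at about (285,270) with blue grips, the pan at (222,368) and the cake tin at (387,350). I choose the orange-brown roll. The wrist view shows the tongs' head at (175,168), so the jaws point to +x. Next I measure and check a close crop.

```bash
python3 - <<'E'
from h import *
ims=[]
for n in ("scene","side","wrist"):
    z=np.load(n+"0.npz"); p,P=z["p"],z["P"]; hsv=cv2.cvtColor(p,cv2.COLOR_RGB2HSV); H,S,V=[hsv[...,k] for k in range(3)]
    def rep(nm,m,minc=15):
        c,l,st,ce=cv2.connectedComponentsWithStats(m.astype(np.uint8))
        for k in range(1,c):
            if st[k,4]<minc: continue
            q=P[l==k]; q=q[~np.isnan(q[:,0])]
            if len(q)<5: continue
            print(n,nm,st[k,4],np.round(ce[k]).tolist(),"mean",np.round(q.mean(0),3),"lo",np.round(np.percentile(q,2,0),3),"hi",np.round(np.percentile(q,98,0),3))
    near=(P[...,0]<1)&(P[...,0]>.2)
    rep("blue",(H>105)&(H<125)&(S>150)&(V>40)&near)
    rep("orange",(H<16)&(S>140)&(P[...,2]>.03)&near)
    rep("lime",(H>35)&(H<55)&(S>150)&(P[...,2]>.04)&near,200)
    # pan region
    m=(P[...,1]<-.12)&(P[...,1]>-.4)&(P[...,0]>.4)&(P[...,0]<.72)&(P[...,2]>.05)&(P[...,2]<.075)
    rep("panrim",m,40)
    m=(P[...,2]>.012)&(P[...,2]<.08)&(abs(P[...,1]-.03)<.09)&(P[...,0]>.3)&(P[...,0]<.68)
    rep("tongs",m,40)
    if n=="scene": ims.append(cv2.resize(p[150:260,280:430],None,fx=4,fy=4,interpolation=2)[:, :600])
save("crop1",ims[0])
E
```

```text
scene blue 118 [288.0, 260.0] mean [0.488 0.048 0.043] lo [0.456 0.043 0.029] hi [0.519 0.053 0.052]
scene blue 51 [274.0, 270.0] mean [ 0.488 -0.003  0.049] lo [ 0.454 -0.01   0.04 ] hi [0.516 0.002 0.053]
scene blue 341 [388.0, 344.0] mean [ 0.81  -0.058  0.068] lo [ 0.714 -0.139  0.064] hi [0.892 0.041 0.071]
scene orange 253 [338.0, 198.0] mean [0.472 0.286 0.073] lo [0.451 0.272 0.051] hi [0.487 0.306 0.089]
scene lime 3357 [359.0, 219.0] mean [0.544 0.274 0.046] lo [0.44  0.179 0.042] hi [0.636 0.381 0.049]
scene panrim 1833 [222.0, 361.0] mean [ 0.568 -0.265  0.058] lo [ 0.445 -0.335  0.051] hi [ 0.689 -0.191  0.063]
scene tongs 1705 [285.0, 269.0] mean [0.496 0.025 0.036] lo [ 0.372 -0.027  0.014] hi [0.616 0.069 0.051]
side blue 169 [362.0, 224.0] mean [0.483 0.003 0.038] lo [ 0.454 -0.003  0.024] hi [0.514 0.009 0.05 ]
side blue 197 [352.0, 234.0] mean [0.485 0.055 0.039] lo [0.455 0.049 0.026] hi [0.515 0.061 0.051]
side lime 4862 [281.0, 280.0] mean [0.533 0.295 0.045] lo [0.43  0.19  0.041] hi [0.629 0.389 0.048]
side panrim 776 [377.0, 166.0] mean [ 0.564 -0.257  0.057] lo [ 0.442 -0.331  0.05 ] hi [ 0.684 -0.185  0.063]
side tongs 1889 [357.0, 231.0] mean [0.484 0.032 0.034] lo [ 0.363 -0.023  0.013] hi [0.611 0.074 0.05 ]
wrist blue 637 [295.0, 140.0] mean [0.486 0.051 0.048] lo [0.454 0.047 0.047] hi [0.517 0.056 0.05 ]
wrist blue 1065 [594.0, 271.0] mean [ 0.73  -0.054  0.066] lo [ 0.71  -0.134  0.065] hi [0.782 0.023 0.068]
wrist blue 538 [294.0, 206.0] mean [ 0.484 -0.001  0.048] lo [ 0.453 -0.007  0.047] hi [0.515 0.005 0.05 ]
wrist panrim 2022 [343.0, 418.0] mean [ 0.528 -0.21   0.056] lo [ 0.443 -0.244  0.05 ] hi [ 0.621 -0.193  0.06 ]
wrist tongs 7487 [275.0, 174.0] mean [0.47  0.023 0.04 ] lo [ 0.351 -0.024  0.016] hi [0.612 0.069 0.049]
```

View pics/crop1.png

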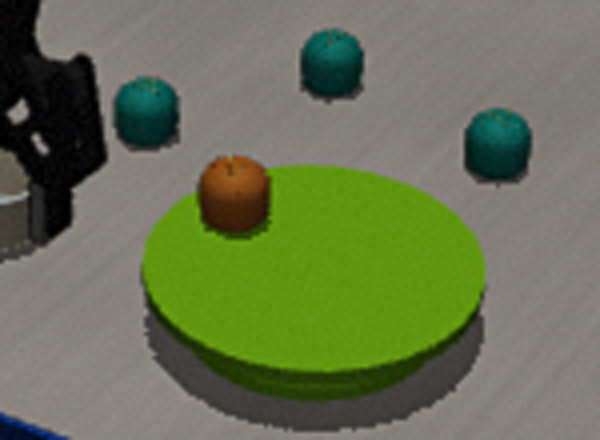

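The crop confirms the choice: one brown roll on lime, with the turquoise ones on the counter. Now I fit precise poses.

```bash
python3 - <<'E'
from h import *
from scipy.optimize import least_squares
for n in ("scene","side","wrist"):
    z=np.load(n+"0.npz"); p,P=z["p"],z["P"]; hsv=cv2.cvtColor(p,cv2.COLOR_RGB2HSV); H,S,V=[hsv[...,k] for k in range(3)]
    if n!="wrist":
        m=(np.hypot(P[...,0]-.465,P[...,1]-.295)<.045)&(P[...,2]>.052)&((H<25)&(S>100))
        q=P[m]; w=q[(q[:,2]<.078)]
        r=least_squares(lambda c:np.hypot(w[:,0]-c[0],w[:,1]-c[1])-.0235,[.465,.295],loss="soft_l1",f_scale=.002)
        print(n,"roll",len(w),np.round(r.x,4),"rms",np.sqrt(np.mean(r.fun**2)),"top",np.nanpercentile(q[:,2],98),"lo/hi",np.round(q.min(0),3),np.round(q.max(0),3))
        m=(H>35)&(H<55)&(S>150)&(P[...,2]>.04)&(P[...,2]<.05)
        q=P[m].astype(np.float32); c,rr=cv2.minEnclosingCircle(q[:,:2]); print("turntable",c,rr,"z",np.median(q[:,2]))
    mm=(P[...,2]>.053)&(P[...,2]<.066)&(P[...,1]<-.15)&(P[...,1]>-.4)&(P[...,0]>.4)&(P[...,0]<.72)&(S<60)
    print(n,"pan",cv2.minAreaRect(P[mm][:,:2].astype(np.float32)))
    m=(P[...,2]>.008)&(P[...,2]<.08)&(abs(P[...,1]-.03)<.09)&(P[...,0]>.3)&(P[...,0]<.66)
    q=P[m]
    xs=np.arange(.34,.64,.02)
    print("tongs",[(round(x,2),np.round(np.percentile(s[:,1],[2,98]),3).tolist(),round(np.percentile(s[:,2],95),3)) for x in xs if len(s:=q[abs(q[:,0]-x)<.01])>5], "xrange",np.percentile(q[:,0],[0.2,99.8]))
    b=P[(H>105)&(H<125)&(S>150)&(V>40)&(P[...,0]<.56)&(P[...,2]>.02)&(P[...,2]<.06)]
    for s in (b[b[:,1]>.025],b[b[:,1]<.025]): print(" grip slope",np.polyfit(s[:,0],s[:,1],1),s[:,0].min(),s[:,0].max(),s[:,2].max())
    for cx in [1]:
        hd=q[(q[:,2]>.035)&(q[:,0]<.42)]; print(" head",hd.mean(0) if len(hd) else 0, hd.min(0),hd.max(0))
E
```

```text
scene roll 149 [0.4634 0.2982] rms 0.0024072799923285583 top 0.08862634368734802 lo/hi [0.445 0.271 0.052] [0.49 0.31 0.09]Traceback (most recent call last):
  File "<stdin>", line 11, in <module>
cv2.error: OpenCV(4.12.0) /io/opencv/modules/imgproc/src/shapedescr.cpp:201: error: (-215:Assertion failed) count >= 0 && (depth == CV_32F || depth == CV_32S) in function 'minEnclosingCircle'
```

```bash
python3 - <<'E'
from h import *
from scipy.optimize import least_squares
for n in ("scene","side","wrist"):
    z=np.load(n+"0.npz"); p,P=z["p"],z["P"]; hsv=cv2.cvtColor(p,cv2.COLOR_RGB2HSV); H,S,V=[hsv[...,k] for k in range(3)]
    if n!="wrist":
        m=(np.hypot(P[...,0]-.465,P[...,1]-.295)<.045)&(P[...,2]>.052)&((H<25)&(S>100))
        q=P[m]; w=q[(q[:,2]<.078)]
        r=least_squares(lambda c:np.hypot(w[:,0]-c[0],w[:,1]-c[1])-.0235,[.465,.295],loss="soft_l1",f_scale=.002)
        print(n,"roll",len(w),np.round(r.x,4),"rms",np.sqrt(np.mean(r.fun**2)),"top",np.nanpercentile(q[:,2],98),"lo/hi",np.round(q.min(0),3),np.round(q.max(0),3))
        m=(H>35)&(H<55)&(S>150)&(P[...,2]>.04)&(P[...,2]<.05)
        q=P[m].astype(np.float32); c,rr=cv2.minEnclosingCircle(np.ascontiguousarray(q[:,:2])); print("turntable",c,rr,"z",np.median(q[:,2]))
    mm=(P[...,2]>.053)&(P[...,2]<.066)&(P[...,1]<-.15)&(P[...,1]>-.4)&(P[...,0]>.4)&(P[...,0]<.72)&(S<60)
    print(n,"pan",cv2.minAreaRect(np.ascontiguousarray(P[mm][:,:2].astype(np.float32))))
    m=(P[...,2]>.008)&(P[...,2]<.08)&(abs(P[...,1]-.03)<.09)&(P[...,0]>.3)&(P[...,0]<.66)
    q=P[m]
    xs=np.arange(.34,.64,.02)
    print("tongs",[(round(float(x),2),np.round(np.percentile(s[:,1],[2,98]),3).tolist()) for x in xs if len(s:=q[abs(q[:,0]-x)<.01])>5], "xrange",np.percentile(q[:,0],[0.2,99.8]))
    b=P[(H>105)&(H<125)&(S>150)&(V>40)&(P[...,0]<.56)&(P[...,2]>.02)&(P[...,2]<.06)]
    for s in (b[b[:,1]>.025],b[b[:,1]<.025]): print(" grip slope",np.polyfit(s[:,0],s[:,1],1),s[:,0].min(),s[:,0].max(),s[:,2].max())
    hd=q[(q[:,2]>.035)&(q[:,0]<.42)]
    if len(hd): print(" head",hd.mean(0), hd.min(0),hd.max(0))
E
```

```text
scene roll 149 [0.4634 0.2982] rms 0.0024072799923285583 top 0.08862634368734802 lo/hi [0.445 0.271 0.052] [0.49 0.31 0.09]
turntable (0.5362909436225891, 0.2835322320461273) 0.113929383456707 z 0.04560081
scene pan ((0.5648292303085327, -0.2626565396785736), (0.25144827365875244, 0.12396286427974701), 8.948747634887695)
tongs [(0.34, [0.022, 0.033]), (0.36, [0.016, 0.036]), (0.38, [0.008, 0.041]), (0.4, [0.008, 0.044]), (0.42, [0.004, 0.046]), (0.44, [0.002, 0.047]), (0.46, [-0.004, 0.05]), (0.48, [-0.006, 0.051]), (0.5, [-0.008, 0.052]), (0.52, [-0.01, 0.054]), (0.54, [-0.013, 0.058]), (0.56, [-0.023, 0.065]), (0.58, [-0.027, 0.069]), (0.6, [-0.029, 0.071]), (0.62, [-0.028, 0.069])] xrange [0.3439927  0.62156602]
 grip slope [0.07566087 0.01136159] 0.4514510939458968 0.5191933687122 0.05334351817429617
 grip slope [-0.15699015  0.07287116] 0.4543812673811507 0.5183224432255692 0.053635721415180804
 head [0.39389418 0.02459001 0.0454986 ] [0.34950224 0.00479677 0.03523514] [0.41992852 0.04636335 0.05299181]
side roll 239 [0.463  0.2986] rms 0.002213262219521101 top 0.087641061079519
[... 1067 characters left out ...]
ongs [(0.34, [0.02, 0.036]), (0.36, [0.018, 0.038]), (0.38, [0.012, 0.044]), (0.4, [0.01, 0.045]), (0.42, [0.006, 0.047]), (0.44, [0.004, 0.049]), (0.46, [-0.0, 0.052]), (0.48, [-0.003, 0.054]), (0.5, [-0.006, 0.056]), (0.52, [-0.007, 0.057]), (0.54, [-0.011, 0.06]), (0.56, [-0.02, 0.068]), (0.58, [-0.024, 0.071]), (0.6, [-0.027, 0.072]), (0.62, [-0.024, 0.069])] xrange [0.34165765 0.61847524]
 grip slope [0.08902393 0.00790001] 0.45109650498020126 0.5177255816403825 0.05097887063577672
 grip slope [-0.13154969  0.06283084] 0.45174641846791713 0.5162814131428484 0.050475363358648107
 head [0.38907174 0.02738694 0.04609332] [0.36665107 0.00661997 0.03504457] [0.41996388 0.04623518 0.04944674]
```

Request:
move_arm(
  series=[
    [[-0.3, 0.5, -0.5, 0, 0, 8.5, 1], [-0.3, 0.5, -0.5, 0, 0, 8.5, 1], [-0.3, 0.5, -0.5, 0, 0, 8.5, 1], [-0.3, 0.5, -0.5, 0, 0, 8.5, 1], [-0.2, 0.5, -0.5, 0, 0, 8.5, 1]],
  ],
)

```text
clock: 1.5
eef_pos: [0.4865, 0.0252, 0.2064]
tool_rot: [0.397, 0.918, 0.001, 0.001]
ft_force: [0.6, 0.2, 0.6]
grip_width: 0.0851
```

```bash
python3 - <<'E'
from h import *
o=bot.get_obs();print(np.round(o["joint_pos"],3))
E
```

```text
[ 5.100e-02  2.260e-01 -8.000e-02  1.263e+00  1.000e-03  8.670e-01]
```

Request:
move_arm(
  series=[
    [[0, 0, -1.5, 0, 0, 8.5, 1], [0, 0, -1.5, 0, 0, 8.5, 1], [0, 0, -1.5, 0, 0, 8.5, 1], [0, 0, -1.5, 0, 0, 8.5, 1], [0, 0, -1.5, 0, 0, 8.5, 1]],
  ],
)

```text
clock: 2.0
eef_pos: [0.4879, 0.0262, 0.1311]
tool_rot: [0.033, 0.999, 0.003, 0.003]
ft_force: [0.0, 0.1, 0.5]
grip_width: 0.0854
```

```bash
python3 - <<'E'
from h import *
o=bot.get_obs();print(np.round(o["joint_pos"],3),o["eef_pos"],R.from_quat(o["tool_rot"]).as_matrix().round(3).tolist())
p,d,P,T,f,i=cam("wrist"); save("w1",p)
hsv=cv2.cvtColor(p,cv2.COLOR_RGB2HSV); H,S,V=[hsv[...,k] for k in range(3)]
b=P[(H>105)&(H<125)&(S>150)&(V>40)&(P[...,0]<.56)&(P[...,2]>.03)&(P[...,2]<.06)]
for s in (b[b[:,1]>.025],b[b[:,1]<.025]):
  if len(s): print(np.polyfit(s[:,0],s[:,1],1),s.min(0),s.max(0))
E
```

```text
[ 0.051  0.283 -0.21   1.071  0.005  0.117] [0.48794989 0.02615481 0.13106728] [[-0.998, 0.066, 0.006], [0.066, 0.998, 0.005], [-0.005, 0.006, -1.0]]
[0.10158018 0.00131477] [0.4505584  0.04508845 0.03490872] [0.51661488 0.05608446 0.05068777]
[-0.12127905  0.0576677 ] [ 0.4514397  -0.00732493  0.04457451] [0.51620288 0.00555687 0.05045713]
```

View pics/w1.png

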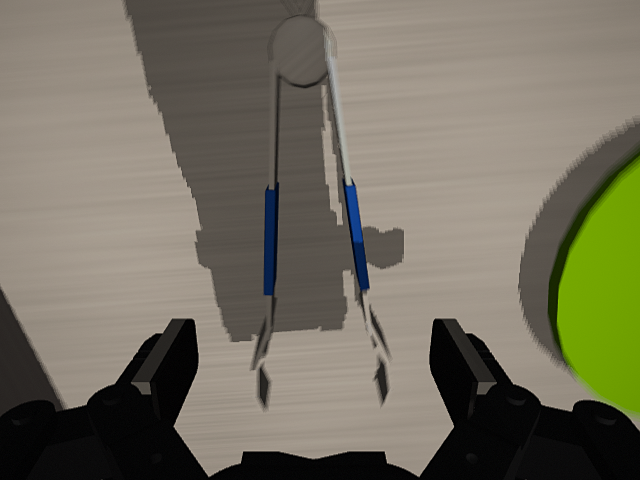

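Request:
move_arm(
  series=[
    [[-0.4, -0.1, -3, -0.3, 0.3, 2.8, 1], [0, 0, -3, 0, 0, 0, 1], [0, 0, -3, 0, 0, 0, 1], [0, 0, -2, 0, 0, 0, 1], [0, 0, 0, 0, 0, 0, 1]],
  ],
)

```text
clock: 2.55
eef_pos: [0.4836, 0.0251, 0.0172]
tool_rot: [0.012, 1.0, -0.0, -0.0]
ft_force: [-1.1, -0.2, 0.4]
grip_width: 0.0853
```

```bash
python3 - <<'E'
from h import *
o=bot.get_obs();print(np.round(o["joint_pos"],3),o["eef_pos"],R.from_quat(o["tool_rot"]).as_matrix().round(3).tolist())
p,d,P,T,f,i=cam("wrist"); save("w2",p)
E
```

```text
[ 0.052  0.418 -0.361  0.792 -0.     0.076] [0.48358652 0.02506048 0.01716545] [[-1.0, 0.024, -0.0], [0.024, 1.0, -0.0], [0.0, -0.0, -1.0]]
```

View pics/w2.png

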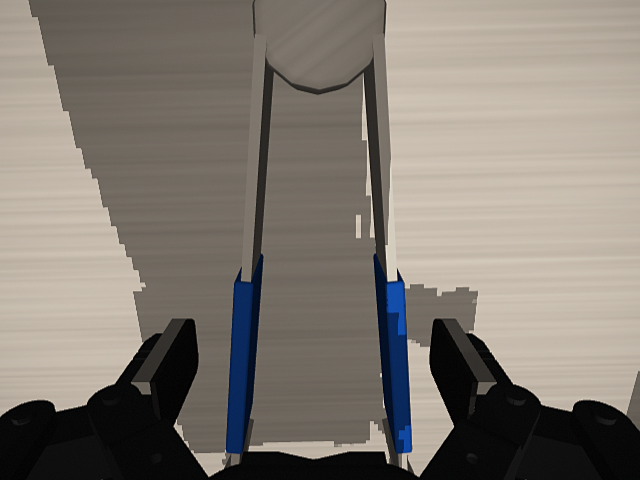

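The picture shows both fingers outside the blue grips, with grips at columns 240 and 395 and pads at 180 and 450, so it is centred. I close to about 52 mm.

Request:
move_arm(
  series=[
    [[0, 0, -0.4, 0, 0, 0, 0.75], [0, 0, 0, 0, 0, 0, 0.6], [0, 0, 0, 0, 0, 0, 0.6], [0, 0, 0, 0, 0, 0, 0.6], [0, 0, 0, 0, 0, 0, 0.6]],
  ],
)

```text
clock: 3.1
eef_pos: [0.4889, 0.0254, 0.0196]
tool_rot: [0.013, 1.0, 0.0, 0.005]
ft_force: [-0.6, -1.2, -2.0]
grip_width: 0.0511
```

```bash
python3 - <<'E'
from h import *
o=bot.get_obs();print(np.round(o["joint_pos"],3),np.round(o["joint_vel"],3),o["eef_pos"],R.from_quat(o["tool_rot"]).as_matrix().round(3).tolist(),o["grip_width"],o["ft_force"])
p,d,P,T,f,i=cam("wrist"); save("w3",p)
p,d,P,T,f,i=cam("side"); save("s3",cv2.resize(p[150:310,270:470],None,fx=4,fy=3.75)[:600])
o=bot.get_obs();print(o["eef_pos"])
E
```

```text
[ 0.052  0.416 -0.357  0.787 -0.     0.079] [ 0.001 -0.009  0.002  0.004  0.001  0.005] [0.48892829 0.02539575 0.01961369] [[-1.0, 0.027, 0.011], [0.027, 1.0, 0.0], [-0.011, 0.001, -1.0]] 0.05114216762979756 [-0.56531548 -1.1777913  -2.04639239]
[0.48874574 0.02541234 0.0193754 ]
```

View pics/w3.png

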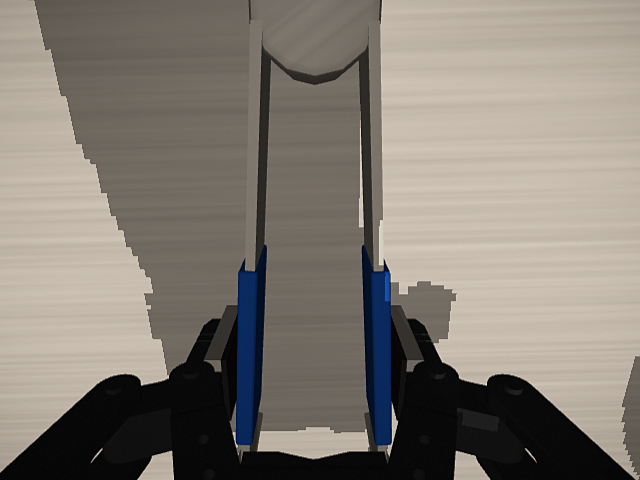

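View pics/s3.png

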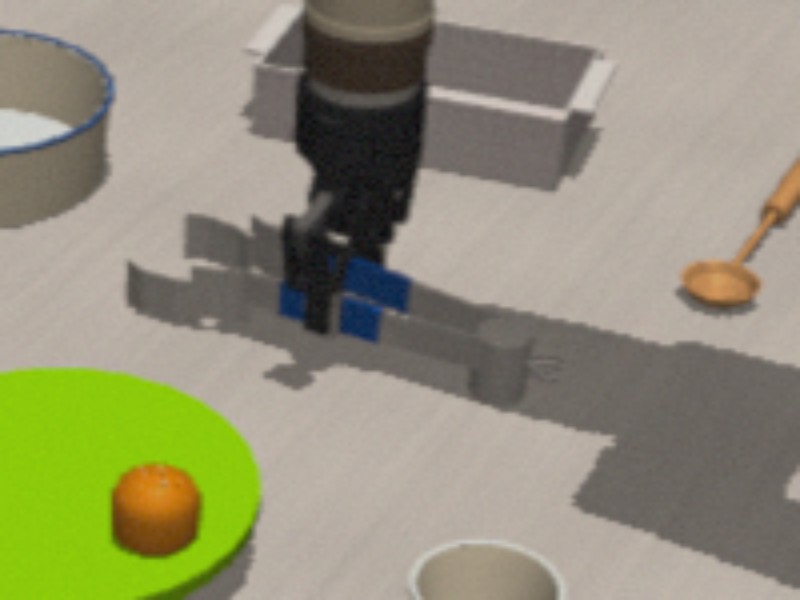

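The fingers have both blue grips between their pads (wrist rows 300–370), a few mm toward the jaws. Lifting.

Request:
move_arm(
  series=[
    [[0, 0, 0.5, 0, 0, 0, 0.6], [0, 0, 1.5, 0, 0, 0, 0.6], [0, 0, 2, 0, 0, 0, 0.6], [0, 0, 3, 0, 0, 0, 0.6], [0, 0, 3, 0, 0, 0, 0.6]],
  ],
)

```text
clock: 3.7
eef_pos: [0.4833, 0.0251, 0.1184]
tool_rot: [0.013, 1.0, -0.0, -0.001]
ft_force: [-0.0, -0.5, -1.3]
grip_width: 0.0513
```

```bash
cat > look.py <<'E'
from h import *
import sys
tag=sys.argv[1]
o=bot.get_obs();print(np.round(o["joint_pos"],3),o["eef_pos"],R.from_quat(o["tool_rot"]).as_matrix().round(3).tolist(),o["grip_width"],o["ft_force"])
for n in sys.argv[2:]:
    p,d,P,T,f,i=cam(n); save(n+tag,p); np.savez(n+tag+".npz",p=p,P=P)
E
python3 look.py 4 wrist side scene
```

```text
[ 0.052  0.293 -0.233  1.047 -0.     0.079] [0.48325978 0.02507415 0.1183831 ] [[-1.0, 0.027, -0.003], [0.027, 1.0, -0.0], [0.003, -0.0, -1.0]] 0.05129895654053576 [-0.01360521 -0.45989255 -1.28161594]
```

View pics/wrist4.png

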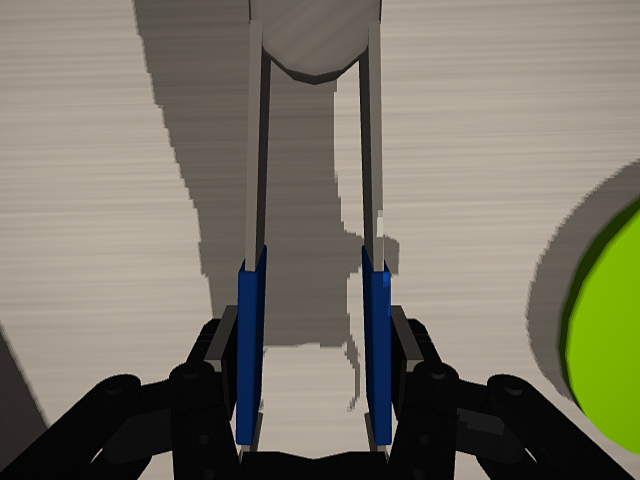

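View pics/side4.png

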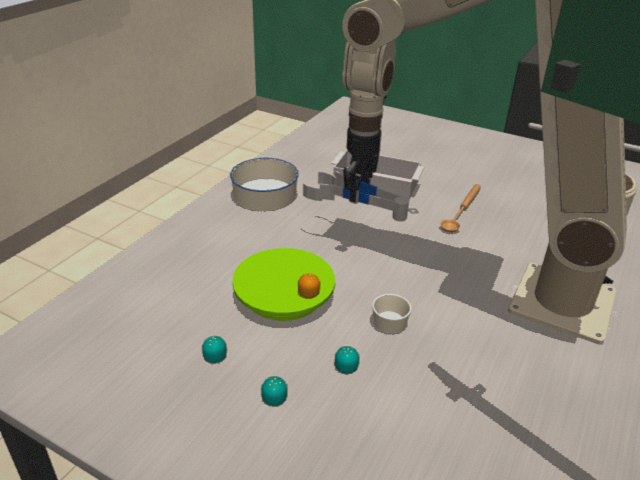

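The tongs are carried level, with side-view jaws at (318,190) and head at (400,207). I measure the tongs in the tool frame.

```bash
cat > tl.py <<'E'
from h import *
import sys
tag=sys.argv[1]
o=bot.get_obs(); Rt=R.from_quat(o["tool_rot"]).as_matrix(); t=np.array(o["eef_pos"])
for n in sys.argv[2:]:
    z=np.load(n+tag+".npz"); p,P=z["p"],z["P"]; hsv=cv2.cvtColor(p,cv2.COLOR_RGB2HSV); H,S,V=[hsv[...,k] for k in range(3)]
    L=(P-t)@Rt; L=np.stack([-L[...,0],L[...,1],-L[...,2]],-1)  # x to jaws, z up
    ok=(abs(L[...,0])<.2)&(abs(L[...,1])<.07)&(L[...,2]>-.05)&(L[...,2]<.08)
    b=L[ok&(H>105)&(H<125)&(S>150)&(V>40)]
    for nm,s in (("+",b[b[:,1]>0]),("-",b[b[:,1]<0])):
        if len(s)>8: print(n,"blue",nm,len(s),"lo",np.percentile(s,2,0).round(4),"hi",np.percentile(s,98,0).round(4))
    for a,bb,nm in ((.09,.16,"jaws"),(-.125,-.085,"head")):
        q=L[ok&(L[...,0]>a)&(L[...,0]<bb)&(abs(L[...,2])<.05)&(P[...,2]>.05)]
        if len(q)>10: print(n,nm,len(q),"lo",np.percentile(q,1,0).round(4),"hi",np.percentile(q,99,0).round(4))
E
python3 tl.py 4 wrist side scene
```

```text
wrist blue + 3102 lo [-0.036   0.0158  0.0276] hi [0.0266 0.0237 0.0301]
wrist blue - 3083 lo [-0.036  -0.028   0.0279] hi [ 0.0265 -0.0196  0.0302]
wrist head 10971 lo [-0.1079 -0.0181  0.0027] hi [-0.0857  0.0147  0.0301]
side blue + 135 lo [-0.0324  0.0198  0.0129] hi [0.0291 0.0307 0.0545]
side blue - 133 lo [-0.0319 -0.0247  0.0112] hi [ 0.0086 -0.0135  0.0359]
side jaws 385 lo [ 0.0902 -0.0429 -0.014 ] hi [0.1334 0.0446 0.0216]
side head 392 lo [-0.1231 -0.0148 -0.0132] hi [-0.0859  0.0213  0.0357]
scene blue + 114 lo [-0.0196  0.0139  0.0111] hi [0.0306 0.0227 0.0362]
scene blue - 29 lo [-0.0264 -0.0302  0.0112] hi [ 0.0321 -0.0235  0.0353]
scene jaws 494 lo [ 0.0904 -0.045  -0.0136] hi [0.1373 0.038  0.0228]
scene head 270 lo [-0.1205 -0.0204 -0.0154] hi [-0.0855  0.0143  0.0328]
```

Request:
move_arm(
  series=[
    [[-0.3, 1.0, 0.6, 0, 0, 5, 0.6], [-0.6, 1.8, 0.6, 0, 0, 7.5, 0.6], [-0.6, 1.8, 0.4, 0, 0, 7.5, 0.6], [-0.6, 1.8, 0.2, 0, 0, 7.5, 0.6], [-0.6, 1.8, 0, 0, 0, 7.5, 0.6]],
  ],
)

```text
clock: 4.35
eef_pos: [0.4542, 0.1068, 0.1329]
tool_rot: [-0.296, 0.955, -0.0, -0.003]
ft_force: [0.3, 0.3, -1.4]
grip_width: 0.0513
```

Request:
move_arm(
  series=[
    [[-0.6, 1.8, 0, 0, 0, 7.5, 0.6], [-0.6, 1.8, 0, 0, 0, 7.5, 0.6], [-0.6, 1.8, 0, 0, 0, 7.5, 0.6], [-0.6, 1.8, 0, 0, 0, 7.5, 0.6], [-0.4, 1.0, 0, 0, 0, 5, 0.6]],
  ],
)

```text
clock: 4.85
eef_pos: [0.4195, 0.1909, 0.1258]
tool_rot: [-0.581, 0.814, -0.001, -0.009]
ft_force: [-0.1, 0.4, -0.4]
grip_width: 0.0511
```

```bash
python3 look.py 5 side scene; python3 tl.py 5 side scene; cat > where.py <<'E'
from h import *
o=bot.get_obs(); M=R.from_quat(o["tool_rot"]).as_matrix(); t=np.array(o["eef_pos"])
x=-M[:,0]; print("yaw",np.degrees(np.arctan2(x[1],x[0])),"tilt",M[:,2],"jaw xy",(t+.108*x).round(4),"tcp",t.round(4),"clock",o["clock"],"w",o["grip_width"])
j=t+.108*x; print("to roll",(np.array([.463,.298])-j[:2]).round(4))
E
python3 where.py
```

```text
[ 0.43   0.255 -0.265  1.069 -0.005 -0.81 ] [0.41945535 0.19089359 0.12582897] [[-0.324, -0.946, -0.014], [-0.946, 0.325, -0.012], [0.016, 0.01, -1.0]] 0.05109578958998737 [-0.05037166  0.36954292 -0.41595101]
side blue + 59 lo [-0.0288  0.0227  0.0112] hi [0.0314 0.0382 0.0329]
side blue - 189 lo [-0.0295 -0.0268  0.0085] hi [ 0.0294 -0.0157  0.032 ]
side jaws 761 lo [ 0.0908 -0.0397 -0.0491] hi [0.1393 0.043  0.0193]
side head 261 lo [-0.1186 -0.0117 -0.0194] hi [-0.0858  0.0194  0.0308]
scene blue + 31 lo [-0.036   0.0131  0.0058] hi [0.0105 0.0254 0.0337]
scene blue - 22 lo [-0.0355 -0.0285  0.0114] hi [ 0.0244 -0.0209  0.0332]
scene jaws 429 lo [ 0.0905 -0.0437 -0.0496] hi [0.1337 0.0404 0.0197]
scene head 369 lo [-0.1235 -0.0209 -0.0191] hi [-0.0857  0.0142  0.0307]
yaw 70.87451067928593 tilt [-0.01445844 -0.01197796 -0.99982373] jaw xy [0.4547 0.2928 0.1241] tcp [0.4193 0.1908 0.1258] clock 4.95 w 0.051469614606408684
to roll [0.0083 0.0052]
```

View pics/side5.png

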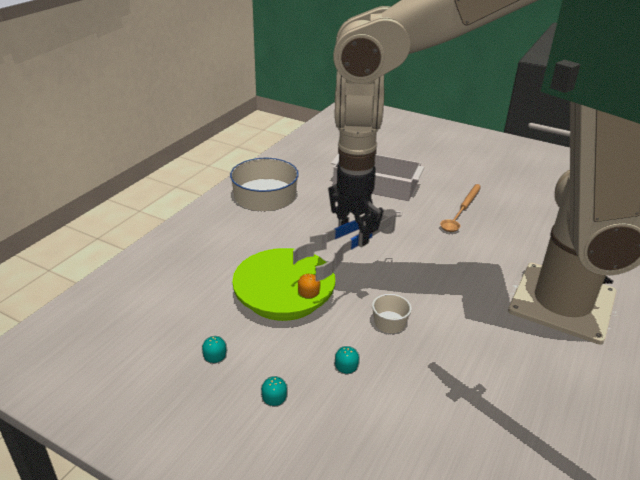

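View pics/scene5.png

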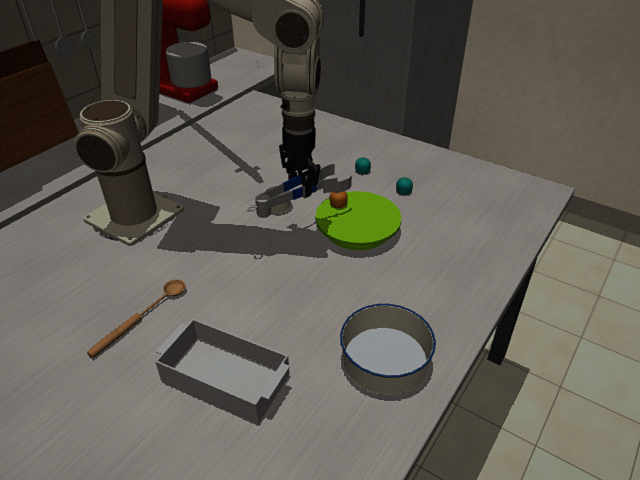

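Side view: jaws at (308,262) hover just short of the roll at (309,285). Correct tilt and offset first.

Request:
move_arm(
  series=[
    [[0.5, 0.3, 0, 0.7, -0.8, 0, 0.6], [0.3, 0.2, 0, 0, 0, 0, 0.6], [0, 0, 0, 0, 0, 0, 0.6], [0, 0, 0, 0, 0, 0, 0.6], [0, 0, 0, 0, 0, 0, 0.6]],
  ],
)

```text
clock: 5.45
eef_pos: [0.4279, 0.1935, 0.124]
tool_rot: [-0.576, 0.817, 0.0, -0.001]
ft_force: [-0.1, -1.2, -1.2]
grip_width: 0.051
```

```bash
python3 where.py; python3 look.py 6 side scene;  python3 - <<'E'
from h import *
from scipy.optimize import least_squares
o=bot.get_obs(); M=R.from_quat(o["tool_rot"]).as_matrix(); t=np.array(o["eef_pos"])
for n in("side","scene"):
    z=np.load(n+"6.npz"); p,P=z["p"],z["P"]; hsv=cv2.cvtColor(p,cv2.COLOR_RGB2HSV); H,S,V=[hsv[...,k] for k in range(3)]
    q=P[(np.hypot(P[...,0]-.463,P[...,1]-.298)<.045)&(P[...,2]>.052)&(P[...,2]<.089)&(H<25)&(S>100)]
    w=q[q[:,2]<.078]
    r=least_squares(lambda c:np.hypot(w[:,0]-c[0],w[:,1]-c[1])-.0235,[.463,.298],loss="soft_l1",f_scale=.002); print(n,"roll",len(w),r.x)
    L=(P-t)@M; L=np.stack([-L[...,0],L[...,1],-L[...,2]],-1)
    j=L[(L[...,0]>.08)&(L[...,0]<.15)&(abs(L[...,1])<.06)&(L[...,2]>-.018)&(L[...,2]<.03)]
    for s in (1,-1):
        k=j[j[:,1]*s>0]
        if len(k)>10:
            print(n,s,len(k),[(round(float(x),3),np.round(np.median(k[abs(k[:,0]-x)<.006][:,1]),4)) for x in (.09,.1,.11,.12,.13)],"x",np.percentile(k[:,0],99),"z",np.percentile(k[:,2],[1,99]))
for n in("side","scene"):
    p=np.load(n+"6.npz")["p"]; c=(308,270) if n=="side" else (325,195)
    save("c6"+n,cv2.resize(p[c[1]-50:c[1]+50,c[0]-66:c[0]+66],None,fx=6,fy=6,interpolation=2))
E
```

```text
yaw 70.39526384805566 tilt [-1.84386948e-03 -9.69298907e-04 -9.99997830e-01] jaw xy [0.4641 0.2953 0.1238] tcp [0.4279 0.1935 0.124 ] clock 5.45 w 0.051026652393538284
to roll [-0.0011  0.0027]
[ 0.425  0.261 -0.262  1.05  -0.    -0.804] [0.42786651 0.19353346 0.12401143] [[-0.336, -0.942, -0.002], [-0.942, 0.336, -0.001], [0.002, 0.001, -1.0]] 0.051026652393538284 [-0.06792938 -1.24737684 -1.23536673]
side roll 230 [0.46290297 0.29884204]
side 1 324 [(0.09, np.float64(0.0377)), (0.1, np.float64(0.0399)), (0.11, np.float64(0.0404)), (0.12, np.float64(0.0404)), (0.13, np.float64(0.0373))] x 0.134598817965819 z [-0.01675838  0.02672004]
side -1 324 [(0.09, np.float64(-0.0337)), (0.1, np.float64(-0.0366)), (0.11, np.float64(-0.0374)), (0.12, np.float64(-0.0372)), (0.13, np.float64(-0.0348))] x 0.13425381006887024 z [-0.01656446  0.02840756]
scene roll 149 [0.46402084 0.29841954]
scene 1 178 [(0.09, np.float64(0.0322)), (0.1, np.float64(0.0346)), (0.11, np.float64(0.0348)), (0.12, np.float64(0.0347)), (0.13, np.float64(0.0324))] x 0.13086341949904204 z [-0.01616291  0.01997112]
scene -1 197 [(0.09, np.float64(-0.0401)), (0.1, np.float64(-0.0414)), (0.11, np.float64(-0.0424)), (0.12, np.float64(-0.042)), (0.13, np.float64(-0.0402))] x 0.13139055420318785 z [-0.0168707   0.02513178]
```

View pics/c6side.png

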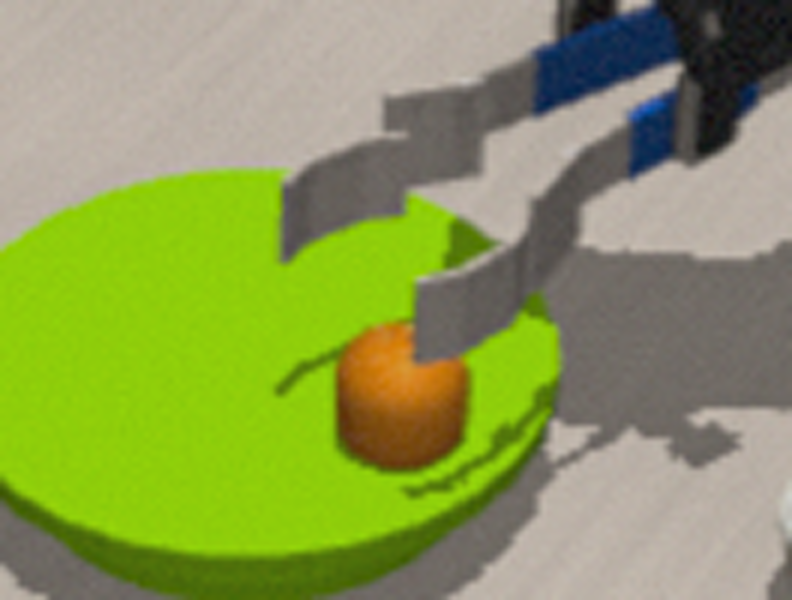

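View pics/c6scene.png

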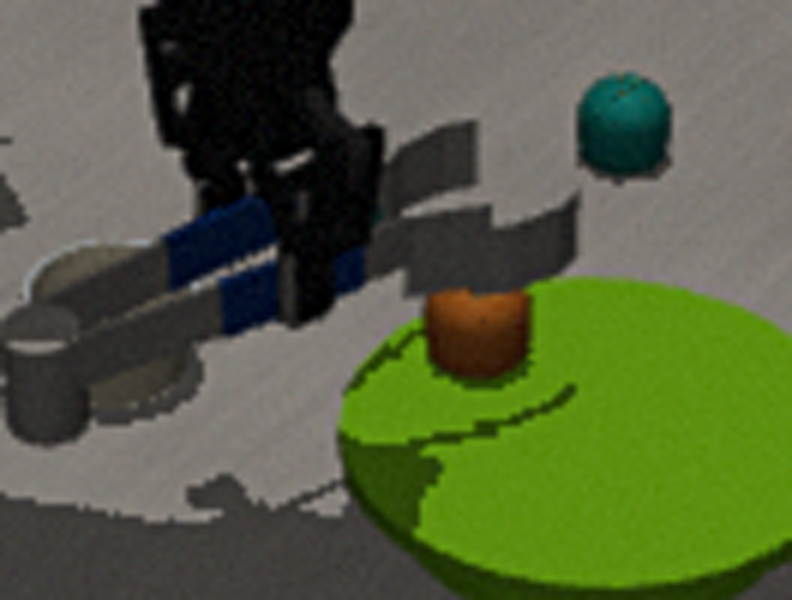

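The jaws straddle the roll in plan, and both crops agree. Descending.

Request:
move_arm(
  series=[
    [[-0.1, 0.4, -1.5, 0, 0, 0, 0.6], [0, 0, -1.5, 0, 0, 0, 0.6], [0, 0, -1.2, 0, 0, 0, 0.6], [0, 0, -0.8, 0, 0, 0, 0.6], [0, 0, 0, 0, 0, 0, 0.6]],
  ],
)

```text
clock: 6.05
eef_pos: [0.4279, 0.1977, 0.0737]
tool_rot: [-0.576, 0.818, -0.0, 0.001]
ft_force: [-0.2, -1.0, -0.9]
grip_width: 0.0511
```

```bash
python3 where.py; python3 look.py 7 side scene;  python3 - <<'E'
from h import *
for n in("side","scene"):
    p=np.load(n+"7.npz")["p"]; c=(308,280) if n=="side" else (325,200)
    save("c7"+n,cv2.resize(p[c[1]-50:c[1]+50,c[0]-66:c[0]+66],None,fx=6,fy=6,interpolation=2))
E
```

```text
yaw 70.32462079161516 tilt [ 1.31704153e-03  5.12009899e-04 -9.99999002e-01] jaw xy [0.4643 0.2994 0.0738] tcp [0.4279 0.1977 0.0737] clock 6.05 w 0.051069727864002046
to roll [-0.0013 -0.0014]
[ 0.433  0.319 -0.332  0.919 -0.    -0.794] [0.42792785 0.19773381 0.07368886] [[-0.337, -0.942, 0.001], [-0.942, 0.337, 0.001], [-0.001, -0.001, -1.0]] 0.051069727864002046 [-0.19881847 -1.00903438 -0.94096572]
```

View pics/c7side.png

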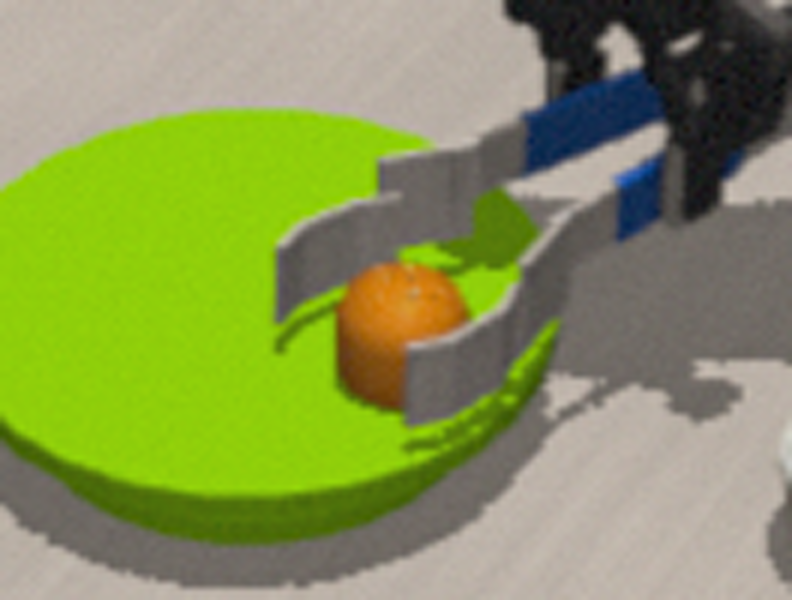

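View pics/c7scene.png

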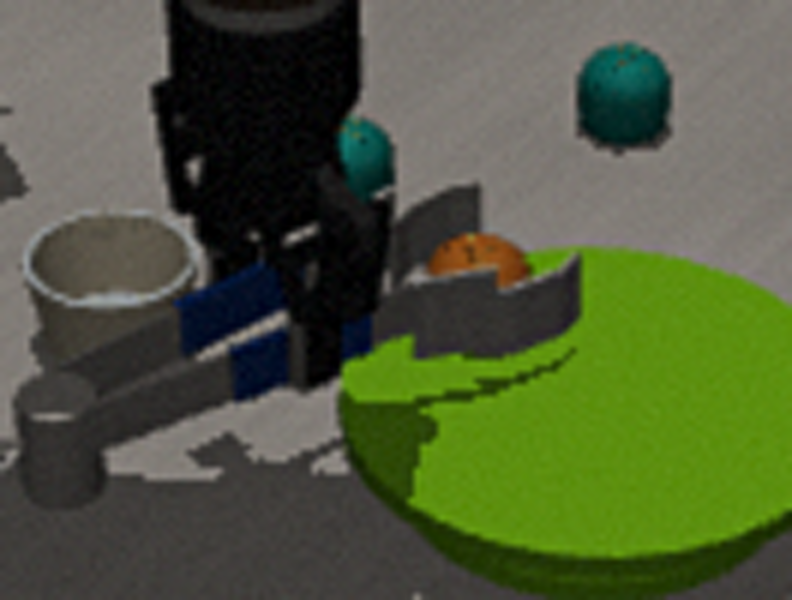

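Both crops show the roll between the jaws, with the jaws still about 12 mm over the turntable. I lower 5 mm and close stepwise.

Request:
move_arm(
  series=[
    [[-0.1, 0, -0.5, 0, 0, 0, 0.6], [0, 0, 0, 0, 0, 0, 0.55], [0, 0, 0, 0, 0, 0, 0.5], [0, 0, 0, 0, 0, 0, 0.47], [0, 0, 0, 0, 0, 0, 0.44]],
  ],
)

```text
clock: 6.65
eef_pos: [0.4292, 0.1988, 0.0714]
tool_rot: [-0.576, 0.818, -0.001, 0.004]
ft_force: [0.1, 0.4, -0.4]
grip_width: 0.0379
```

```bash
python3 where.py; python3 look.py 8 side scene;  python3 - <<'E'
from h import *
for n in("side","scene"):
    p=np.load(n+"8.npz")["p"]; c=(308,280) if n=="side" else (325,200)
    save("c8"+n,cv2.resize(p[c[1]-50:c[1]+50,c[0]-66:c[0]+66],None,fx=6,fy=6,interpolation=2))
E
```

```text
yaw 70.32381838404113 tilt [ 0.00690349  0.003166   -0.99997116] jaw xy [0.4656 0.3005 0.072 ] tcp [0.4292 0.1988 0.0714] clock 6.65 w 0.03789054286981756
to roll [-0.0026 -0.0025]
[ 0.434  0.32  -0.337  0.906 -0.    -0.794] [0.42921762 0.19883696 0.0714313 ] [[-0.337, -0.942, 0.007], [-0.942, 0.337, 0.003], [-0.005, -0.005, -1.0]] 0.03789054286981756 [ 0.1487953   0.39609639 -0.44519022]
```

View pics/c8side.png

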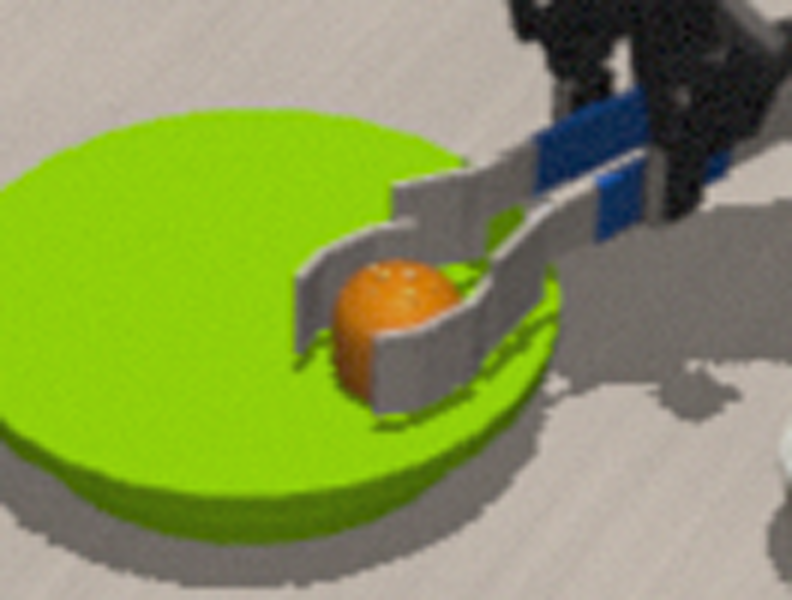

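View pics/c8scene.png

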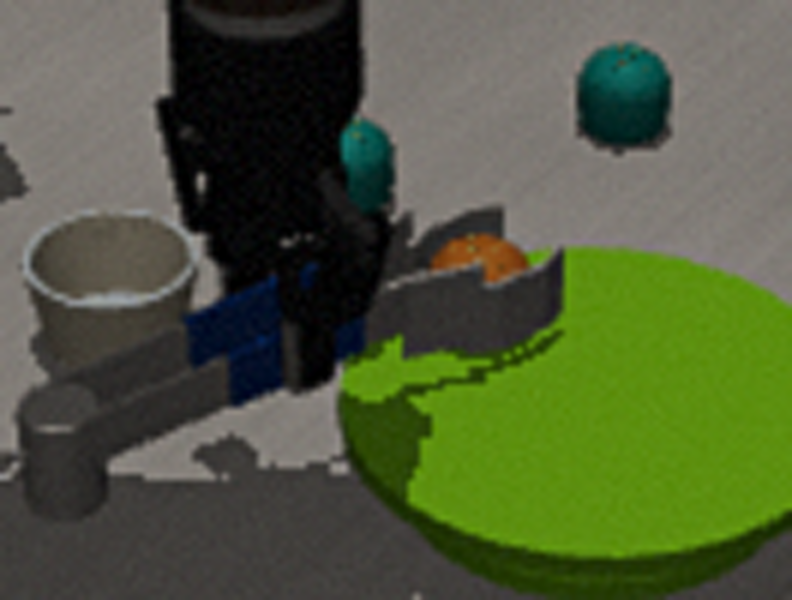

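Request:
move_arm(
  series=[
    [[-0.2, -0.2, -0.3, -0.2, 0.4, 0, 0.44], [0, 0, 0, 0, 0, 0, 0.42], [0, 0, 0, 0, 0, 0, 0.39], [0, 0, 0, 0, 0, 0, 0.36], [0, 0, 0, 0, 0, 0, 0.34]],
  ],
)

```text
clock: 7.25
eef_pos: [0.4273, 0.1968, 0.0684]
tool_rot: [-0.576, 0.818, -0.0, -0.0]
ft_force: [-0.8, -0.6, -0.5]
grip_width: 0.0336
```

```bash
python3 where.py; python3 look.py 9 side scene;  python3 - <<'E'
from h import *
for n in("side","scene"):
    p=np.load(n+"9.npz")["p"]; c=(308,280) if n=="side" else (325,200)
    save("c9"+n,cv2.resize(p[c[1]-50:c[1]+50,c[0]-66:c[0]+66],None,fx=6,fy=6,interpolation=2))
E
```

```text
yaw 70.31773915120331 tilt [-3.29095435e-04 -3.14622397e-04 -9.99999896e-01] jaw xy [0.4636 0.2984 0.0683] tcp [0.4273 0.1968 0.0684] clock 7.25 w 0.03358164085822983
to roll [-0.0006 -0.0004]
[ 0.432  0.325 -0.339  0.907 -0.    -0.796] [0.42726161 0.19675727 0.06837603] [[-0.337, -0.942, -0.0], [-0.942, 0.337, -0.0], [0.0, 0.0, -1.0]] 0.03358164085822983 [-0.79557763 -0.59215807 -0.47104103]
```

View pics/c9side.png

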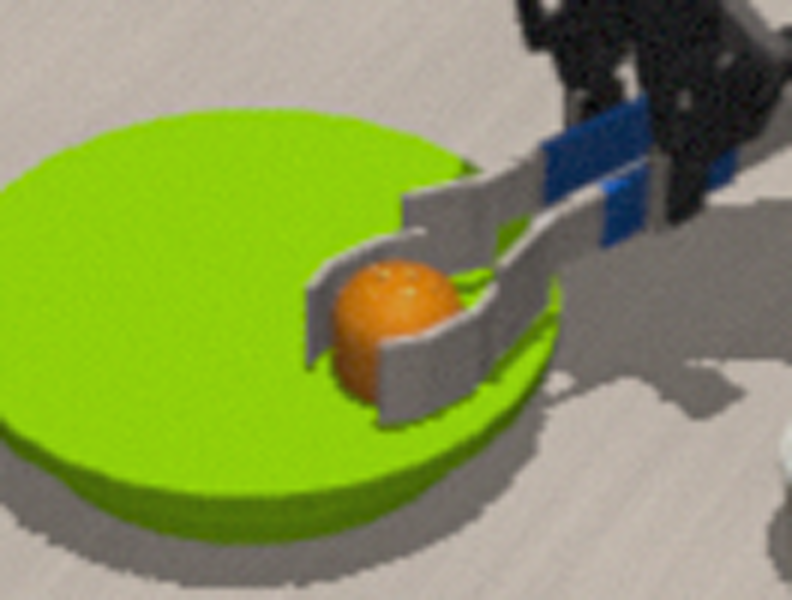

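View pics/c9scene.png

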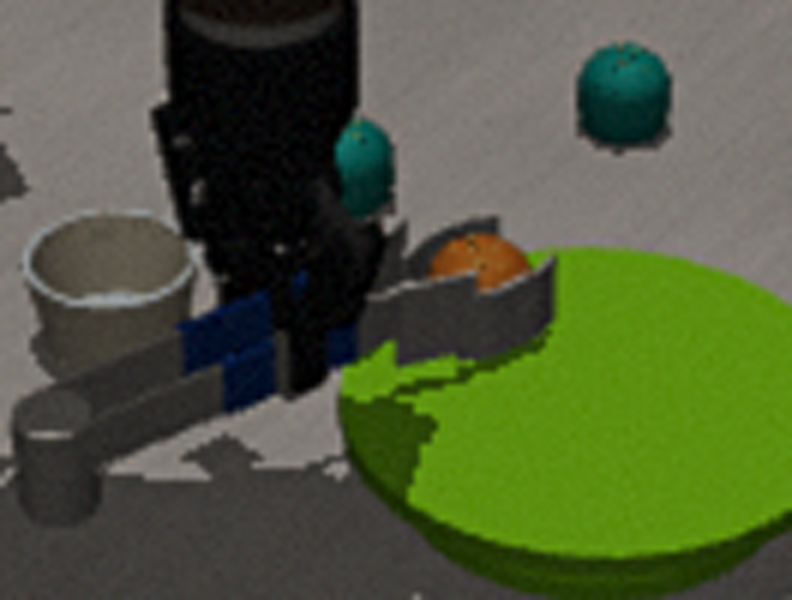

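Request:
move_arm(
  series=[
    [[0, 0, 0, 0, 0, 0, 0.3], [0, 0, 0, 0, 0, 0, 0.26], [0, 0, 0, 0, 0, 0, 0.22], [0, 0, 0, 0, 0, 0, 0.22], [0, 0, 0, 0, 0, 0, 0.22]],
  ],
)

```text
clock: 7.85
eef_pos: [0.4273, 0.1968, 0.0684]
tool_rot: [-0.576, 0.818, -0.0, -0.0]
ft_force: [0.3, -0.2, -0.4]
grip_width: 0.0339
```

```bash
python3 where.py; python3 look.py 10 side scene;  python3 - <<'E'
from h import *
for n in("side","scene"):
    p=np.load(n+"10.npz")["p"]; c=(308,280) if n=="side" else (325,200)
    save("c10"+n,cv2.resize(p[c[1]-50:c[1]+50,c[0]-66:c[0]+66],None,fx=6,fy=6,interpolation=2))
E
```

```text
yaw 70.3174326048869 tilt [-2.22524390e-04 -3.25834613e-04 -9.99999922e-01] jaw xy [0.4636 0.2984 0.0684] tcp [0.4273 0.1968 0.0684] clock 7.85 w 0.03386798284191327
to roll [-0.0006 -0.0004]
[ 0.432  0.325 -0.339  0.907 -0.    -0.796] [0.42726981 0.19675842 0.0683927 ] [[-0.337, -0.942, -0.0], [-0.942, 0.337, -0.0], [0.0, 0.0, -1.0]] 0.03386798284191327 [ 0.32115465 -0.1829914  -0.35296341]
```

View pics/c10side.png

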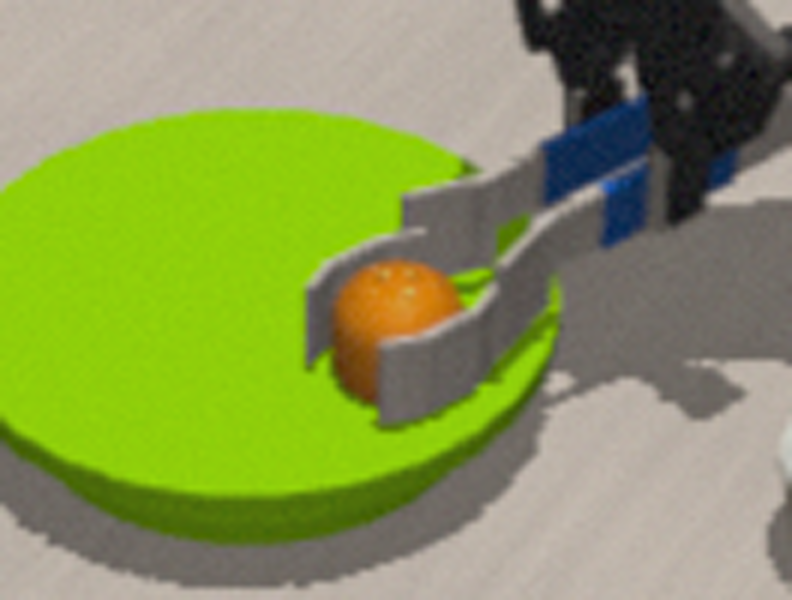

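View pics/c10scene.png

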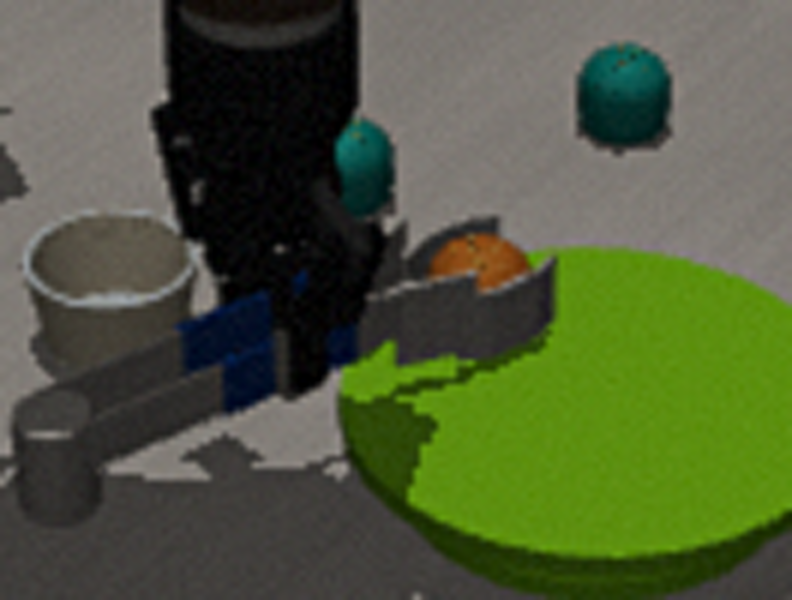

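Width stalled at 33.9 mm with 18.7 mm commanded, so the jaws are firm on the roll (it lies inside the cup in both crops). Lifting.

Request:
move_arm(
  series=[
    [[0, 0, 0.5, 0, 0, 0, 0.22], [0, 0, 1.5, 0, 0, 0, 0.22], [0, 0, 2.5, 0, 0, 0, 0.22], [0, 0, 3, 0, 0, 0, 0.22], [0, 0, 3, 0, 0, 0, 0.22]],
  ],
)

```text
clock: 8.45
eef_pos: [0.4223, 0.1943, 0.1722]
tool_rot: [-0.576, 0.818, 0.001, -0.007]
ft_force: [1.0, 0.3, -2.6]
grip_width: 0.0337
```

```bash
python3 look.py 11 side scene; python3 where.py; python3 - <<'E'
from h import *
for n in("side","scene"):
    p=np.load(n+"11.npz")["p"]; c=(320,250) if n=="side" else (325,180)
    save("c11"+n,cv2.resize(p[c[1]-50:c[1]+50,c[0]-66:c[0]+66],None,fx=6,fy=6,interpolation=2))
E
```

```text
[ 4.320e-01  2.190e-01 -1.820e-01  1.185e+00 -1.000e-03 -7.950e-01] [0.42234295 0.19427359 0.17224618] [[-0.337, -0.941, -0.012], [-0.942, 0.337, -0.007], [0.011, 0.009, -1.0]] 0.03369385085517847 [ 0.9869148   0.28798503 -2.56882098]
yaw 70.31689515556116 tilt [-0.00344765 -0.0025818  -0.99999072] jaw xy [0.4619 0.2975 0.1753] tcp [0.4256 0.1958 0.1757] clock 8.55 w 0.03389893494198113
to roll [0.0011 0.0005]
```

View pics/c11side.png

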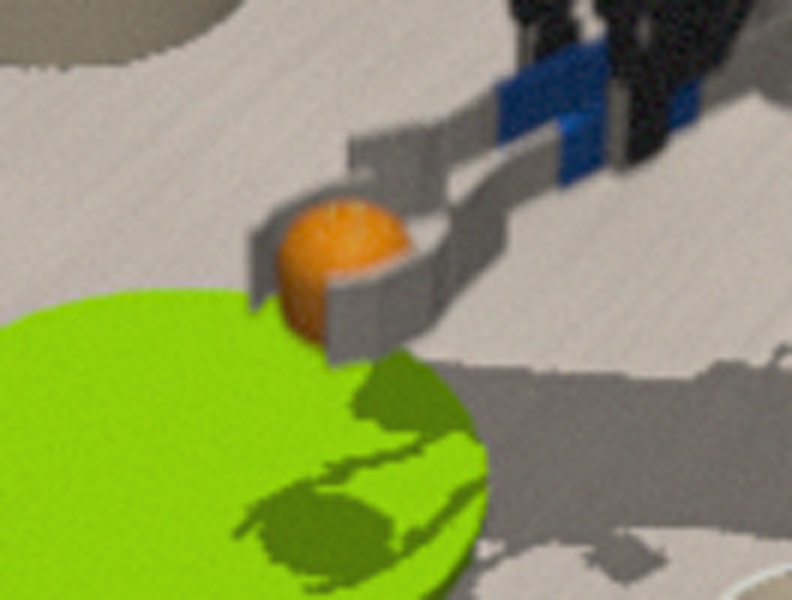

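View pics/c11scene.png

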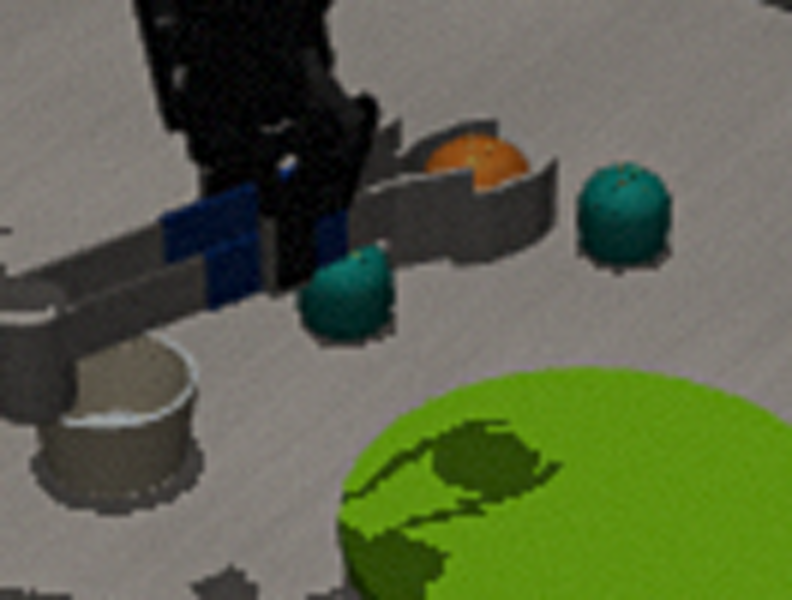

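The roll is up and clear of the turntable, with its shadow below, cupped in the jaws. Now the swing to the pan.

Request:
move_arm(
  series=[
    [[0.1, -0.5, 0.3, 0, 0, -2, 0.22], [0.3, -1.2, 0.3, 0, 0, -4, 0.22], [0.4, -1.7, 0.3, 0, 0, -6, 0.22], [0.4, -1.7, 0.2, 0, 0, -6, 0.22], [0.4, -1.7, 0, 0, 0, -6, 0.22]],
  ],
)

```text
clock: 9.05
eef_pos: [0.4392, 0.1254, 0.184]
tool_rot: [-0.385, 0.923, 0.001, -0.005]
ft_force: [-0.5, -0.0, -1.4]
grip_width: 0.0338
```

Request:
move_arm(
  series=[
    [[0.4, -1.7, 0, 0, 0, -6, 0.22], [0.4, -1.7, 0, 0, 0, -6, 0.22], [0.4, -1.7, 0, 0, 0, -6, 0.22], [0.4, -1.7, 0, 0, 0, -6, 0.22], [0.4, -1.7, 0, 0, 0, -6, 0.22]],
  ],
)

```text
clock: 9.55
eef_pos: [0.4552, 0.0344, 0.1781]
tool_rot: [-0.118, 0.993, 0.003, -0.011]
ft_force: [0.4, -0.5, -1.3]
grip_width: 0.0336
```

```bash
python3 where.py; python3 look.py 12 side
```

```text
yaw 13.548704627558136 tilt [-0.02251463  0.00271582 -0.99974282] jaw xy [0.5602 0.0597 0.1758] tcp [0.4552 0.0344 0.1781] clock 9.55 w 0.0336238624015182
to roll [-0.0972  0.2383]
[ 0.073  0.205 -0.184  1.205  0.004 -0.164] [0.45521525 0.03438853 0.17811524] [[-0.972, -0.234, -0.023], [-0.234, 0.972, 0.003], [0.021, 0.008, -1.0]] 0.0336238624015182 [ 0.44101843 -0.53897691 -1.25548398]
```

View pics/side12.png

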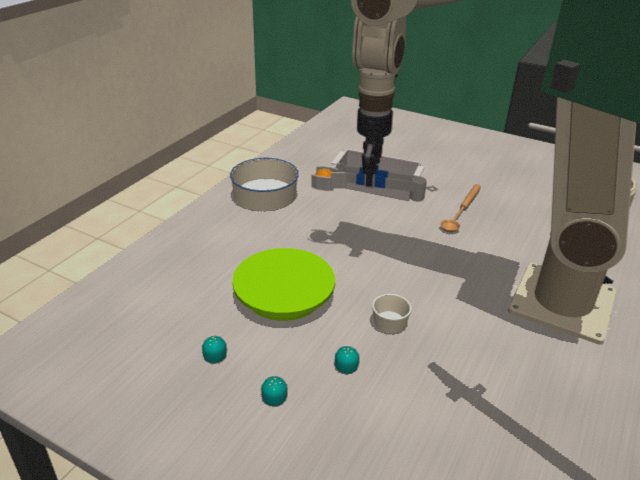

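Roll still held (side pixel 323,175). Continue to the pan.

Request:
move_arm(
  series=[
    [[0.5, -1.7, 0.4, 0, -0.5, -6, 0.22], [0.5, -1.7, 0.3, 0, -0.5, -6, 0.22], [0.5, -1.7, 0.2, 0, -0.3, -6, 0.22], [0.5, -1.7, 0.2, 0, 0, -6, 0.22], [0.5, -1.7, 0.1, 0, 0, -6, 0.22]],
  ],
)

```text
clock: 10.1
eef_pos: [0.4762, -0.0563, 0.1844]
tool_rot: [0.157, 0.988, 0.003, -0.005]
ft_force: [-0.2, -0.2, -1.8]
grip_width: 0.0334
```

Request:
move_arm(
  series=[
    [[0.5, -1.7, 0.1, 0, 0, -6, 0.22], [0.5, -1.7, 0.1, 0, 0, -6, 0.22], [0.5, -1.7, 0.1, 0, 0, -6, 0.22], [0.5, -1.7, 0.1, 0, 0, -6, 0.22], [0.3, -1.0, 0, 0, 0, -5, 0.22]],
  ],
)

```text
clock: 10.6
eef_pos: [0.4956, -0.1381, 0.1827]
tool_rot: [0.412, 0.911, 0.004, -0.01]
ft_force: [0.2, 1.2, -1.3]
grip_width: 0.0339
```

```bash
python3 where.py; python3 look.py 13 side scene
```

```text
yaw -48.61622864788083 tilt [-0.01590506  0.01523723 -0.9997574 ] jaw xy [ 0.567  -0.2192  0.1803] tcp [ 0.4956 -0.1381  0.1827] clock 10.6 w 0.03390833820240961
to roll [-0.104   0.5172]
[-0.278  0.31  -0.029  1.25   0.01   0.57 ] [ 0.49561065 -0.13814234  0.18270114] [[-0.661, 0.75, -0.016], [0.75, 0.661, 0.015], [0.022, -0.002, -1.0]] 0.03390833820240961 [ 0.24122392  1.22898271 -1.30702312]
```

View pics/scene13.png

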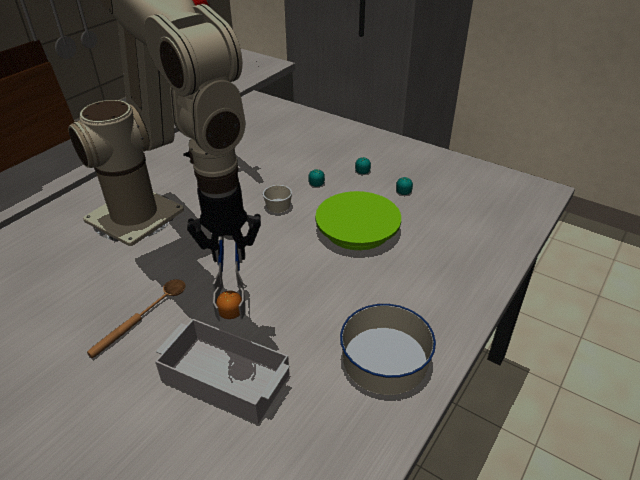

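The roll (scene 229,304) hangs with its shadow already in the pan; 4 cm more to −y and a tilt correction.

Request:
move_arm(
  series=[
    [[0, -0.9, 0, -0.4, -0.4, 0, 0.22], [0, -1.2, 0, -0.4, -0.4, 0, 0.22], [-0.1, -1.1, 0, 0, 0, 0, 0.22], [-0.1, -0.8, 0, 0, 0, 0, 0.22], [0, -0.2, 0, 0, 0, 0, 0.22]],
  ],
)

```text
clock: 11.2
eef_pos: [0.4914, -0.1816, 0.1809]
tool_rot: [0.407, 0.913, -0.0, -0.003]
ft_force: [-0.0, 0.6, -1.3]
grip_width: 0.034
```

```bash
python3 where.py; python3 look.py 14 side scene; cat > fin.py <<'E'
from h import *
import sys
from scipy.optimize import least_squares
for n in("side","scene"):
    z=np.load(n+sys.argv[1]+".npz"); p,P=z["p"],z["P"]; hsv=cv2.cvtColor(p,cv2.COLOR_RGB2HSV); H,S,V=[hsv[...,k] for k in range(3)]
    m=(P[...,2]>.1)&(P[...,2]<.25)&(H<20)&(S>130)&(np.hypot(P[...,0]-.565,P[...,1]+.26)<.08)
    q=P[m]
    if len(q)>10:
        r=least_squares(lambda c:np.hypot(q[:,0]-c[0],q[:,1]-c[1])-.0225,[.565,-.26],loss="soft_l1",f_scale=.003)
        print(n,"roll",len(q),r.x.round(4),np.percentile(q,1,0).round(3),np.percentile(q,99,0).round(3))
    mm=(P[...,2]>.053)&(P[...,2]<.066)&(P[...,1]<-.15)&(P[...,1]>-.4)&(P[...,0]>.4)&(P[...,0]<.72)&(S<60)
    print(n,"pan",cv2.minAreaRect(np.ascontiguousarray(P[mm][:,:2].astype(np.float32))))
E
python3 fin.py 14
```

```text
yaw -48.045051750183546 tilt [-0.00505532  0.00140399 -0.99998624] jaw xy [ 0.5636 -0.2619  0.1805] tcp [ 0.4914 -0.1816  0.1809] clock 11.2 w 0.03402779187295427
to roll [-0.1006  0.5599]
[-0.354  0.318 -0.023  1.235 -0.     0.485] [ 0.49136522 -0.18155079  0.18094309] [[-0.669, 0.744, -0.005], [0.744, 0.669, 0.001], [0.004, -0.003, -1.0]] 0.03402779187295427 [-0.03129616  0.57056751 -1.33022817]
side pan ((0.5648535490036011, -0.26101750135421753), (0.2504986822605133, 0.13927944004535675), 8.850942611694336)
scene roll 585 [ 0.563 -0.265] [ 0.549 -0.289  0.163] [ 0.589 -0.248  0.201]
scene pan ((0.565395176410675, -0.26331961154937744), (0.2507435977458954, 0.12365756928920746), 8.842775344848633)
```

View pics/scene14.png

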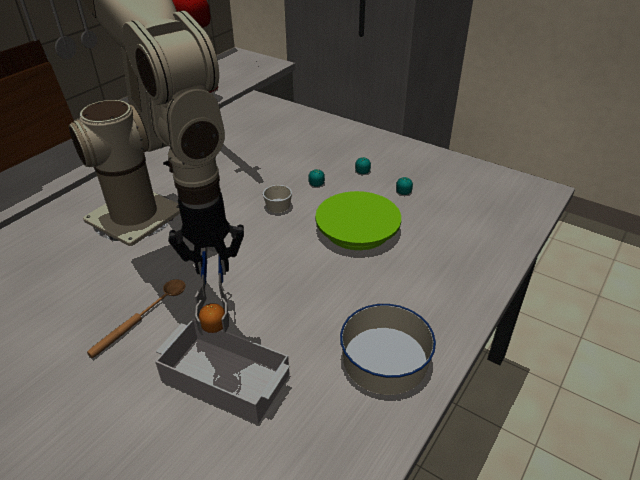

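View pics/side14.png

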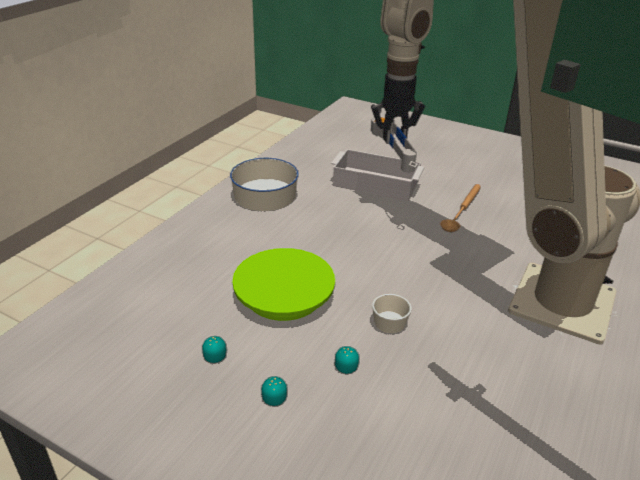

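The roll measures (0.563, −0.265) over pan centre (0.565, −0.262), underside about 0.16 m. One settling call, a recheck, then hand in.

Request:
move_arm(
  series=[
    [[0, 0, 0, 0, 0, 0, 0.22], [0, 0, 0, 0, 0, 0, 0.22], [0, 0, 0, 0, 0, 0, 0.22], [0, 0, 0, 0, 0, 0, 0.22], [0, 0, 0, 0, 0, 0, 0.22]],
  ],
)

```text
clock: 11.8
eef_pos: [0.4918, -0.1799, 0.1811]
tool_rot: [0.406, 0.914, 0.0, -0.003]
ft_force: [-0.1, -0.9, -1.8]
grip_width: 0.0336
```

```bash
python3 where.py; python3 look.py 15 scene side; python3 fin.py 15; python3 - <<'E'
from h import *
a=bot.find_in("scene","roll"); print([(np.round(x["at"],3).tolist(),round(x["confidence"],2)) for x in a])
p=np.load("scene15.npz")["p"]; save("c15",cv2.resize(p[220:420,120:320],None,fx=3,fy=3))
E
```

```text
yaw -47.932053559005084 tilt [-0.0046004   0.00228832 -0.9999868 ] jaw xy [ 0.5642 -0.2601  0.1806] tcp [ 0.4918 -0.1799  0.1811] clock 11.8 w 0.033571633788056145
to roll [-0.1012  0.5581]
[-3.510e-01  3.180e-01 -2.300e-02  1.235e+00  1.000e-03  4.860e-01] [ 0.4918375  -0.17993594  0.18114623] [[-0.67, 0.742, -0.005], [0.742, 0.67, 0.002], [0.005, -0.002, -1.0]] 0.033571633788056145 [-0.05358849 -0.87308354 -1.82396265]
side roll 11 [ 0.5812 -0.2644] [ 0.557 -0.27   0.19 ] [ 0.58  -0.254  0.201]
side pan ((0.5632991194725037, -0.25879526138305664), (0.2485838234424591, 0.13710971176624298), 8.93709659576416)
scene roll 586 [ 0.5639 -0.2631] [ 0.549 -0.287  0.164] [ 0.589 -0.245  0.2  ]
scene pan ((0.5656667947769165, -0.26286256313323975), (0.2513609826564789, 0.12397530674934387), 8.96733570098877)
[([0.572, -0.272, 0.193], 0.91), ([0.553, 0.495, 0.028], 0.78), ([0.404, 0.524, 0.028], 0.7), ([0.33, 0.394, 0.029], 0.61)]
```

View pics/c15.png

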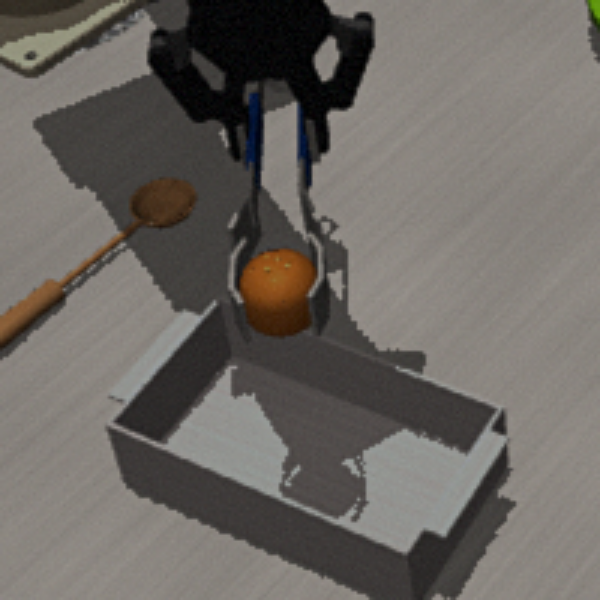

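The crop shows the roll at (277,290) cupped by the jaws alone. It is steady and centred over the pan.

```bash
python3 -c "
from workcell import bot
print(bot.job_done())"
```

```text
the job is handed in; nothing more can be done
None
```

I picked up the tongs by their blue grips, closed the jaws on the brown roll on the turntable and carried it over the loaf pan. I handed the job in at about 12 s with the tongs still holding the roll there.

- **Position:** the last scene view put the roll at (0.564, −0.263), and the pan centre measures (0.565, −0.263). The whole roll is over the opening with about 3 cm to spare on the narrow sides.
- **Height:** the roll's underside is at about 0.16 m, roughly 10 cm above the rim.
- **Hold:** the grip stayed steady at about 34 mm, and only the jaws touch the roll in the last picture.
- **Other things:** the pan's fitted pose stayed within about 2 mm (1° in angle) of the start. The cake tin, spoon, ramekin and turquoise look-alikes look unmoved in the pictures, but I did not measure them again.
- **Disagreements:** the side camera saw only 11 pixels of the roll, mostly hidden by the gripper. Its fit was about 17 mm off in x, so I did not use it. The arm's reported position wandered by up to about 5 mm during some moves, and I corrected it where it mattered.

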